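# Lock a quarter-turn pin in its spring catch

## Task

Take the quarter-turn pin with the orange grip from its grey stand, pass its T-head down through the slot of the lock in the blue housing, press it gently against the spring and turn it a quarter turn clockwise (seen from above) to the stop, then ease off so that the spring lifts it into its catch. Leave the pin locked, upright and let go of, never force it hard against the lock, and do not disturb the other things on the worktop.

Things in the scene. Friction and masses are not known exactly. Their poses are not given: they have to be found in the camera images.
- pin_stand: Grey stand fixed to the worktop, foot 84 x 64 mm, block 60 (x) x 40 (y) mm, 30 mm high. Origin at the centre of its underside. The pin stands in its pocket, 35.5 (x) x 13.5 (y) mm, floor 8 mm above the worktop; lift the pin 25 mm to clear it.
- lock_housing: Blue square housing, 94 x 94 mm on a dark foot of 130 x 96 mm, rim 80 mm above the worktop, fixed. Origin at the centre of its underside, z up, x along the lock's slot, y the locked direction of the cross bar. In its well (58 x 58 mm) sits an aluminium lock core, centred and square to the axes.
- well_rim (a point): Centre of the well at rim height, axes as the housing. The core's height is not measured: its top (a 14 mm cover plate with a slot 35 (x) x 14 (y) mm through its centre) was set anywhere from 2 to 20 mm below the rim, and stays there. Under the slot is a spring plunger: going down, the pin's lower end meets it 19 mm below the core's top, the bar still in the slot.
- white_mark (a point): White mark on the rim, 38 mm from the centre along -x (another at +x): slot direction. Spring: 4 N at first touch, 1.2 N more per mm. 3 mm past first touch the bar is under the cover plate, but upper ribs 3.5 mm high still bar the turn; it is free to turn from 6.5 mm (12 N) to 10.5 mm (16.5 N); deeper, lower ribs bar it.
- red_mark (a point): Red mark on the rim, 38 mm from the centre along -y (another at +y): locked direction. Turning clockwise from above, fixed stops end the turn 0 to 7 degrees past 90; the other way is blocked. When the pin is eased off there, the spring lifts the bar 3.5 to 7.5 mm into the catch, against the plate's underside, and holds it. Elsewhere it stays unlocked.
- pillow_block: aluminium pillow block with a bore, 20 x 54 x 34 mm, bystander; origin at the centre of its underside.
- oiler: white oil bottle with a red spout, 43 dia x 118 mm, bystander; origin at the centre of its underside.
- gear: white gear wheel, 48 dia x 18 mm, bystander; origin at the centre of its underside.
- bush: brass flanged bushing, 34 dia x 28 mm, bystander; origin at the centre of its underside.
- bearing: steel ball bearing, 35 dia x 11 mm, bystander; origin at the centre of its underside.
- driver: small screwdriver with an orange handle, 23 x 164 x 26 mm, bystander; origin at the centre of its underside.
- pin_grip (a point): Centre of the orange flat grip, 44 (x) x 14 (y) x 34 (z) mm, of the loose steel locking pin; pinch it across y. z up along the pin, x along grip and cross bar. Below: 11 mm shank, ending in the T-head, a cross bar 30 (x) x 11 (y) x 8 (z) mm. The pin's lower end is 80 mm below this point. 0.1 to 0.15 kg. It begins upright in the stand.
- lock_pin: The same locking pin, origin at the centre of its lower end.
Things that resemble listed ones, but are neither listed nor needed, are in the scene too. What is shaped like the lock_pin but green is not meant.

How it is judged (in metres and radians):
On the way:
1. the T-head has gone into the slot, bar along the slot (horizontal distance between pin_grip and lock_housing below 0.006 m and angle between the x axis of pin_grip and the x axis of lock_housing, either way round below 0.2 rad and z of pin_grip in the frame of lock_housing below 0.138 m), for 0.1 s.
At the end, for the whole second after the job is handed in: Pin let go of, T-head under the cover plate (grip centre under 138 mm above the housing's underside), cross bar within 0.15 rad of the housing's y axis, grip centre within 8 mm of the housing's axis, pin tilted less than 0.12 rad and at rest (horizontal distance between pin_grip and lock_housing below 0.008 m and angle between the x axis of pin_grip and the y axis of lock_housing, either way round below 0.15 rad and z of pin_grip in the frame of lock_housing below 0.138 m and angle between pin_grip's own z axis and vertical below 0.12 rad and linear speed of lock_pin below 0.02 m/s); the robot touches nothing.
It fails at once if the pin is forced against the lock or housing with more than 40 N (contact force between lock_pin and lock_housing above 40 N).
It fails at once if the fingers or arm press on the housing with more than 25 N (contact force between any of the fingers, the arm and lock_housing above 25 N).
It fails at once if a bystander (pillow block, oil bottle, gear, bushing, ball bearing, screwdriver) is moved more than 25 mm (distance of any of pillow_block, oiler, gear, bush, bearing, driver from where it was at the start of the episode above 0.025 m).
It also fails if it takes over 64 s, if anything falls off the work surface, if the arm or the gripper's body presses on something with over 40 N, if the wrist force passes 120 N, or if a joint passes its speed limit or range.

## Robot

A 7-joint arm with a two-finger parallel gripper is mounted at the origin on a cart in front of the work surface, level with it; the furniture and walls round the work are solid. World frame = base frame: x ahead of the robot, y to its left, z up, the work surface at z = 0. Lengths are in mm, angles in rad, forces in N, time in s.
With the tool pointing down it reaches from about 425 to 1025 mm from the base axis. Payload 9.4 kg.
Tool frame: the origin (TCP) lies on the centre line of the jaws, within the pads' length; the fingertips stand 17 mm ahead of it and the grasp point (between the pads) lies 2 mm behind it; x points along the fingers, z is the direction in which the jaws open and shut, and the axes are right-handed (so a half turn about x gives the same grasp; the last joint's range is limited). The gripper opens to 93 mm and grips with 3 to 60 N. Pads are 15 mm wide; open, the fingers measure 128 mm over their backs; the gripper's body (75 mm by 188 mm) begins 65 mm behind the grasp point.
Start: joints at [-1.244, 0.599, -0.003, 1.599, 0.002, 0.943, -0.08], TCP at [284.867, 666.689, 235.618] pointing down, gripper open.
Joint ranges: [-2.57, 2.57], [-0.35, 1.97], [-1.29, 1.29], [0.11, 2.56], [-1.05, 4.19], [0.11, 1.86], [-2.63, 2.63]. Speed limits (rad/s): [2.22, 2.22, 3.01, 3.01, 3.14, 3.14, 3.14].

## Interface

Orientations are given as a unit quaternion [x, y, z, w].
In Python, from plant import r gives the robot as it stands.
- The arm moves only by the tool jog_arm, never from a script. Its argument "series" is one flat list of numbers, 7 for each row, row after row: the shift along the world's x, y, z in m, then the turn, a rotation vector about the world's x, y, z in rad, then the gripper's target within -1 to 1 (fully open at 1, half-way at 0, shut at -1). In form: [tx, ty, tz, rx, ry, rz, fingers, tx, ty, tz, rx, ry, rz, fingers, ...]. A call has exactly 10 rows; each row is the pose to reach, as a shift and turn from the pose commanded when the call began; what a row does not reach only later rows make up. A row lasts 1/8 s, in which the tool goes at most 62.5 mm and 10.7 degrees, less where a joint would pass 70% of its speed; a pose out of reach is approached as far as the arm can. A call with a gripper value outside its range is refused whole. The fingers move at their own pace and stop on an object; "force" is the grip in N (left out, the last holds). Time passes only in rows, so rows that repeat a pose let the fingers close, or fill a call up. It gives the time, the measured TCP pose, the force and the opening at its end, in the units of the state.
- r.observe(): the state, without advancing time (a new reading comes with each control period).
- r.read_camera(name): name is "scene" or "side" or "wrist"; returns (picture, depth): 420x560x3 uint8, red, green, blue; 420x560 float32, mm along the optical axis (not along the pixel's ray), 0 where there is no reading.
- r.get_calibration(name): a dict with "mtx" (3x3 intrinsics, pixels), "distortion" ([k1, k2, p1, p2, k3] as OpenCV has them; the pictures are not rectified), "origin" and "attitude" of the camera in the world. Camera axes: x right, y up, looking along -z (the intrinsics and any distortion apply to the point x, -y, -z); pixel columns grow to the right and rows downward; lengths in mm; the calibration is good to about 2 mm. A picture is of the moment at which its call begins: read the wrist's pose just before it. get_calibration takes no time and is no camera call; for the wrist camera it gives the pose at the moment of the call.
- r.job_done(): hands the job in, once; it reports no verdict.
The state is a dict: "clock": time; "joints": joint angles; "joint_vel": joint speeds; "effort": joint torques, N m; "tool_pos": TCP position; "ee_rot": TCP orientation; "wrist_force": force on the tool from outside, world axes, zero at the start; "wrist_torque": the same for the moment, N m; "grip_width": finger opening in mm.
Only numpy, scipy, OpenCV 4.12 (cv2) and the standard library are available. Lean on these libraries where they do the work, as an engineer would, in place of code of your own. Each camera call takes 0.05 s, during which the arm holds its last target.

## Working session

There is one attempt and no reset: what is moved stays moved. The work goes in short steps, Python scripts to look and compute and a tool call to move; the robot and the scene stay as the last step left them, time stands still between calls to the robot, and variables do not carry over. Pictures are saved under pics/ and viewed, and the job is handed in when it is done.

Besides the shell and the picture viewer there is one more tool, called after "Call:" by a JSON object that holds its "fn" and its "kwargs", one argument or row to a line. jog_arm: Moves the arm, as the interface text tells. Its arguments: {"type":"object","properties":{"series":{"type":"array"},"force":{"type":"number"}},"required":["series"]}

```bash
ls; mkdir -p pics
python3 - <<'E'
from plant import r
import cv2
print(r.observe())
for n in ("scene","side","wrist"):
    p,d=r.read_camera(n); cv2.imwrite(f"pics/{n}0.png",p[:,:,::-1])
    import numpy as np; np.save(f"pics/{n}0.npy",d)
    print(n,r.get_calibration(n))
E
```

```text
pics
{'clock': 0.0, 'joints': array([-1.24371184,  0.60015808, -0.00255839,  1.60013677,  0.00181256,
        0.94289324, -0.07980505]), 'joint_vel': array([ 0.00051158,  0.0008277 , -0.00182159,  0.00109649, -0.000364  ,
       -0.00124141,  0.00058912]), 'effort': array([ 1.99744286e-04, -7.65053487e+01,  1.49787214e+00, -2.52338076e+01,
       -5.23612776e-02,  1.67677423e-02,  1.69268360e-04]), 'tool_pos': array([284.67853498, 666.26074128, 234.73346373]), 'ee_rot': array([-0.38995669,  0.59053113,  0.38925175,  0.58965231]), 'wrist_force': array([ 0.17402783,  0.35752746, -0.01921315]), 'wrist_torque': array([-0.00986019,  0.01229497, -0.05894674]), 'grip_width': 92.63282561016146}
scene {'mtx': array([[387.99514009,   0.        , 274.88494787],
       [  0.        , 387.99514009, 207.99387585],
       [  0.        ,   0.        ,   1.        ]]), 'distortion': array([-0.04056249,  0.        ,  0.        ,  0.        ,  0.        ]), 'origin': array([   3.74708855, -370.73793752,  500.12892402]), 'attitude': array([ 0.46996394, -0.2096073 , -0.3675197 ,  0.77467926])}
side {'mtx': array([[379.94220318,   0.        , 280.26191228],
       [  0.        , 379.94220318, 205.50312258],
       [  0.        ,   0.        ,   1.        ]]), 'distortion': array([0.03252646, 0.        , 0.        , 0.        , 0.        ]), 'origin': array([450.41147274, 806.89487758, 659.1301102 ]), 'attitude': array([-0.03401138,  0.42461534,  0.90241784, -0.06470763])}
wrist {'mtx': array([[294.48133227,   0.        , 280.5767426 ],
       [  0.        , 294.48133227, 204.45547797],
       [  0.        ,   0.        ,   1.        ]]), 'distortion': array([-0.00400215,  0.        ,  0.        ,  0.        ,  0.        ]), 'origin': array([215.72544899, 696.83395533, 382.85933058]), 'attitude': array([-0.11568216, -0.07622171,  0.54591174,  0.82631003])}
```

View pics/scene0.png

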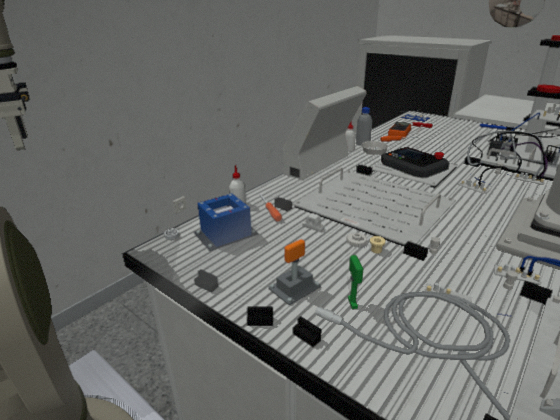

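View pics/side0.png

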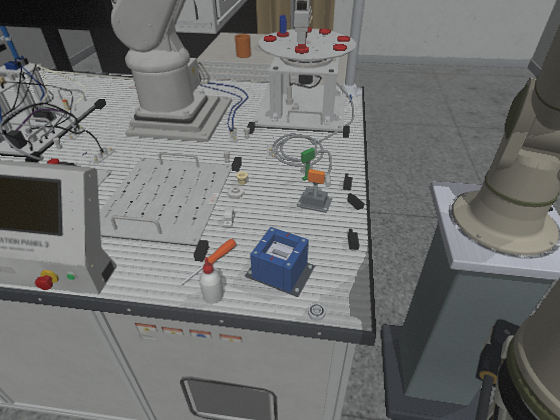

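View pics/wrist0.png

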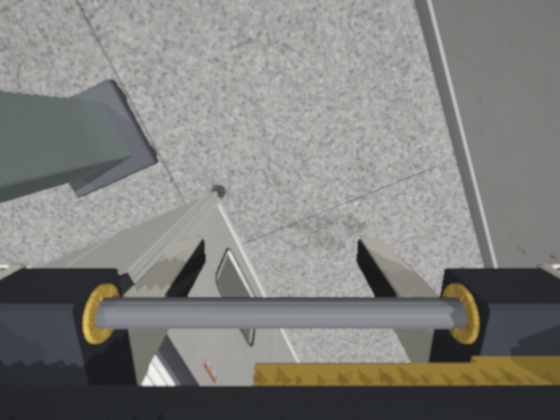

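Scene camera: housing at about (225,218) and the orange pin at (295,252) in its stand, with the green decoy at (355,270). Side camera: housing at (280,258), pin at (316,177), oiler at (211,283), driver at (220,255) and bearing at (317,311). Next I'll enlarge and measure.

```bash
cat > h.py <<'E'
import numpy as np, cv2
from scipy.spatial.transform import Rotation as R
def rays(c,uv):
    uv=np.asarray(uv,float).reshape(-1,1,2)
    n=cv2.undistortPoints(uv,c["mtx"],c["distortion"])[:,0]
    return np.c_[n[:,0],-n[:,1],-np.ones(len(n))]
def world(c,uv,depth):  # depth mm per px
    v=rays(c,uv)*np.asarray(depth).reshape(-1,1)
    return R.from_quat(c["attitude"]).apply(v)+c["origin"]
def onplane(c,uv,z):
    v=R.from_quat(c["attitude"]).apply(rays(c,uv)); 
    return c["origin"]+v*((z-c["origin"][2])/v[:,2])[:,None]
def proj(c,P):
    q=R.from_quat(c["attitude"]).inv().apply(np.atleast_2d(P)-c["origin"])
    q=q*[1,-1,-1]
    return cv2.projectPoints(q,np.zeros(3),np.zeros(3),c["mtx"],c["distortion"])[0][:,0]
def cloud(c,d,u0,u1,v0,v1):
    vv,uu=np.mgrid[v0:v1,u0:u1]; D=d[v0:v1,u0:u1].ravel()
    return world(c,np.c_[uu.ravel(),vv.ravel()],D)
E
python3 - <<'E'
import cv2,numpy as np
from h import *
from plant import r
s=cv2.imread("pics/side0.png"); 
cv2.imwrite("pics/side_h.png",cv2.resize(s[225:300,235:325],None,fx=8,fy=8,interpolation=cv2.INTER_CUBIC))
cv2.imwrite("pics/side_p.png",cv2.resize(s[140:220,270:360],None,fx=8,fy=7.5,interpolation=cv2.INTER_CUBIC))
for n,hb,pb in(("side",(240,320,225,295),(290,340,160,215)),("scene",(185,270,185,250),(265,325,230,305))):
    c=r.get_calibration(n); d=np.load(f"pics/{n}0.npy"); im=cv2.imread(f"pics/{n}0.png")
    P=cloud(c,d,*hb)
    m=(P[:,2]>74)&(P[:,2]<86); 
    print(n,"rim",m.sum(),P[m].mean(0)); q=P[m][:,:2].astype(np.float32); print(cv2.minAreaRect(q),np.percentile(P[m][:,2],[10,50,90]))
    P=cloud(c,d,*pb); hsv=cv2.cvtColor(im[pb[2]:pb[3],pb[0]:pb[1]],cv2.COLOR_BGR2HSV).reshape(-1,3)
    m=(hsv[:,0]<20)&(hsv[:,1]>150)&(hsv[:,2]>80)
    print("grip",m.sum(),P[m].mean(0),P[m].min(0),P[m].max(0))
    m2=(P[:,2]>26)&(P[:,2]<34); q=P[m2][:,:2].astype(np.float32); print("block top",m2.sum(),cv2.minAreaRect(q))
E
```

```text
side rim 1032 [536.66521155 253.5392802   79.73648449]
((537.2218627929688, 249.1125030517578), (95.90774536132812, 94.28034973144531), 71.88130187988281) [77.19723747 80.04662564 81.58137664]
grip 188 [480.84616385   7.34719616  98.60542257] [450.41147274 -13.13296578  73.51634762] [501.31054661 806.89487758 659.1301102 ]
block top 203 ((480.9322204589844, -46.75366973876953), (65.52595520019531, 134.715576171875), 0.4281083345413208)
scene rim 646 [532.45786663 240.93207297  80.59874759]
((537.0790405273438, 247.6230010986328), (95.1834945678711, 95.02119445800781), 71.94837951660156) [76.36336004 81.32351505 83.15672461]
grip 332 [475.99624331 -10.65727869  94.26779434] [457.71832812 -17.3275358   72.32134865] [ 4.99709956e+02 -4.02753485e-01  1.08533639e+02]
block top 414 ((480.06634521484375, -6.1803741455078125), (42.925846099853516, 61.199554443359375), 81.22013854980469)
```

View pics/side_h.png

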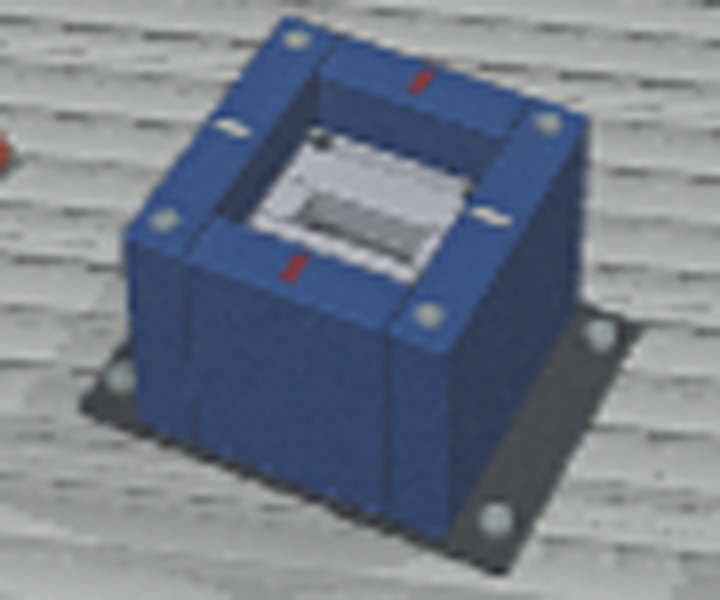

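View pics/side_p.png

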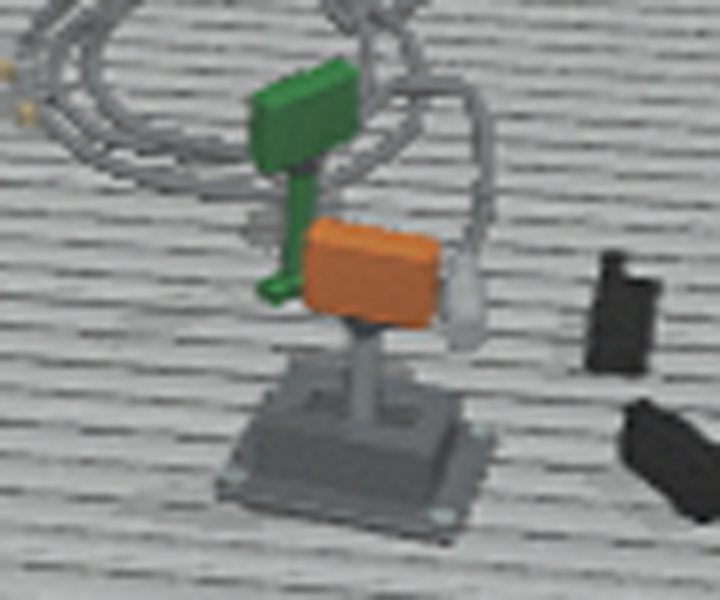

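Side crop: the white marks on the rim are at full-image (264.0,240.9) and (296.5,251.9). The red marks are at (287.5,235.3) and (271.9,258.5). The slot runs white to white. The green decoy's grip stands just behind the orange one.

Run:
```python
import cv2,numpy as np
from h import *
from plant import r
c=r.get_calibration("side"); d=np.load("pics/side0.npy")
w=onplane(c,[(264,240.9),(296.5,251.9),(287.5,235.3),(271.9,258.5)],80)
print(w); a=w[1]-w[0]; b=w[3]-w[2]
print("len",np.hypot(*a[:2]),np.hypot(*b[:2]),"centre",w[:2].mean(0),w[2:].mean(0),"yaw",np.degrees(np.arctan2(a[1],a[0])),np.degrees(np.arctan2(b[1],b[0])))
P=cloud(c,d,264,293,240,262); m=(P[:,2]>55)&(P[:,2]<79)
Q=P[m]; R2=Q[np.hypot(Q[:,0]-537,Q[:,1]-249)<27]; print("core z hist",np.histogram(R2[:,2],bins=range(50,82,2)))
for n,uv in dict(green=(308,155),greentop=(306,150),oiler=(210,283),oiltop=(208,267),driver=(228,246),drivertip=(190,277),bearing=(317,311),clip=(348,182)).items():
    print(n,world(c,[uv],[d[uv[1],uv[0]]]).round())
# orange grip
for n in("side","scene"):
    c=r.get_calibration(n); d=np.load(f"pics/{n}0.npy"); im=cv2.imread(f"pics/{n}0.png")
    pb=(290,340,160,215) if n=="side" else (265,325,230,275)
    D=d[pb[2]:pb[3],pb[0]:pb[1]].ravel()
    P=cloud(c,d,*pb); hsv=cv2.cvtColor(im[pb[2]:pb[3],pb[0]:pb[1]],cv2.COLOR_BGR2HSV).reshape(-1,3)
    m=(hsv[:,0]<20)&(hsv[:,1]>120)&(hsv[:,2]>80)&(D>0)
    Q=P[m]; Q=Q[(Q[:,2]>65)&(Q[:,2]<112)]
    print(n,len(Q),np.percentile(Q,[2,98],axis=0).round(1),cv2.minAreaRect(Q[:,:2].astype(np.float32)))
R0=R.from_quat(r.observe()["ee_rot"]).as_matrix(); print(R0.round(3))
```

```text
[[573.39668321 237.2779715   80.        ]
 [500.56987223 259.65011021  80.        ]
 [525.62148179 213.14695424  80.        ]
 [548.31589948 285.02338923  80.        ]]
len 76.18567442857233 75.37412355290078 centre [536.98327772 248.46404085  80.        ] [536.96869063 249.08517173  80.        ] yaw 162.92322741872522 72.47689898886894
core z hist (array([  0,   0,   4,  10,  58, 121,  15,   0,   0,   0,   0,   0,   0,
         0,   0]), array([50, 52, 54, 56, 58, 60, 62, 64, 66, 68, 70, 72, 74, 76, 78, 80]))
green [[ 510. -108.   87.]]
greentop [[ 517. -118.   97.]]
oiler [[661. 352.  65.]]
oiltop [[664. 340.  98.]]
driver [[667. 207.  20.]]
drivertip [[733. 292.   0.]]
bearing [[448. 338.  -4.]]
clip [[391. -92.  17.]]
side 196 [[461.2 -10.5  74.5]
 [500.9   4.5 105.9]] ((480.23028564453125, -4.659862518310547), (17.43096351623535, 42.54335403442383), 83.08442687988281)
scene 349 [[458.7 -16.7  74.9]
 [499.   -1.3 107.9]] ((479.46722412109375, -8.393952369689941), (13.14901351928711, 43.780548095703125), 81.0409164428711)
[[-0.    -0.92   0.393]
 [-0.001  0.393  0.92 ]
 [-1.    -0.    -0.001]]
```

Housing centre is about (537,249) with the slot at yaw −17.2°, core top about z≈60–61 (19–20 mm below the rim). Mark spacing reads 75–76 mm against 76 nominal. Pin is about (479.7,−8), yaw about −9°. I'll travel high to above the pin.

Call:
{"fn": "jog_arm", "kwargs": {
  "series": [0.006,-0.02,0,0,0,0.01,1,0.018,-0.06,0,0,0,0.03,1,0.03,-0.105,0,0,0,0.05,1,0.043,-0.15,0,0,0,0.07,1,0.057,-0.195,0,0,0,0.09,1,0.07,-0.24,0,0,0,0.11,1,0.083,-0.285,0,0,0,0.13,1,0.096,-0.33,0,0,0,0.15,1,0.109,-0.375,0,0,0,0.17,1,0.122,-0.42,0,0,0,0.19,1],
  "force": 20
}}

```text
clock: 1.4
tool_pos: [407.1, 245.2, 235.7]
ee_rot: [-0.444, 0.55, 0.444, 0.55]
wrist_force: [1.7, -0.1, 0.3]
grip_width: 93.1
```

Call:
{"fn": "jog_arm", "kwargs": {
  "series": [0.013,-0.045,-0.005,0,0,0.01,1,0.026,-0.09,-0.01,0,0,0.02,1,0.039,-0.135,-0.015,0,0,0.03,1,0.052,-0.18,-0.02,0,0,0.04,1,0.062,-0.215,-0.025,0,0,0.05,1,0.069,-0.238,-0.03,0,0,0.06,1,0.073,-0.254,-0.035,0,0,0.06,1,0.073,-0.254,-0.035,0,0,0.06,1,0.073,-0.254,-0.035,0,0,0.06,1,0.073,-0.254,-0.035,0,0,0.06,1]
}}

```text
clock: 2.65
tool_pos: [479.8, -6.2, 200.8]
ee_rot: [-0.461, 0.536, 0.461, 0.537]
wrist_force: [0.0, -0.1, -0.7]
grip_width: 93.2
```

Run:
```python
from plant import r
import cv2,numpy as np
from h import *
o=r.observe(); print(o["clock"],o["tool_pos"],R.from_quat(o["ee_rot"]).as_matrix().round(4),o["joints"],o["wrist_force"],o["grip_width"])
c=r.get_calibration("wrist"); p,d=r.read_camera("wrist"); cv2.imwrite("pics/w1.png",p[:,:,::-1]); np.save("pics/w1.npy",d); import pickle; pickle.dump(c,open("pics/w1.pkl","wb"))
print(proj(c,[o["tool_pos"],[480,-8,105],[480,-8,30]]),c)
```

```text
2.65 [479.78700177  -6.23510432 200.81178001] [[ 2.000e-04 -9.884e-01  1.516e-01]
 [ 3.000e-04  1.516e-01  9.884e-01]
 [-1.000e+00 -2.000e-04  3.000e-04]] [-0.09896345  0.36016089 -0.00815768  2.18464309  0.00461552  0.59652392
  1.30824171] [ 0.00833752 -0.0875048  -0.71920216] 93.18178261838722
[[279.49467594 261.90494049]
 [277.74773552 211.28596237]
 [278.27265954 191.24016645]] {'mtx': array([[294.48133227,   0.        , 280.5767426 ],
       [  0.        , 294.48133227, 204.45547797],
       [  0.        ,   0.        ,   1.        ]]), 'distortion': array([-0.00400215,  0.        ,  0.        ,  0.        ,  0.        ]), 'origin': array([405.41248425,   5.51569107, 348.68431975]), 'attitude': array([-0.10474579, -0.09091013,  0.64514867,  0.75136333])}
```

View pics/w1.png

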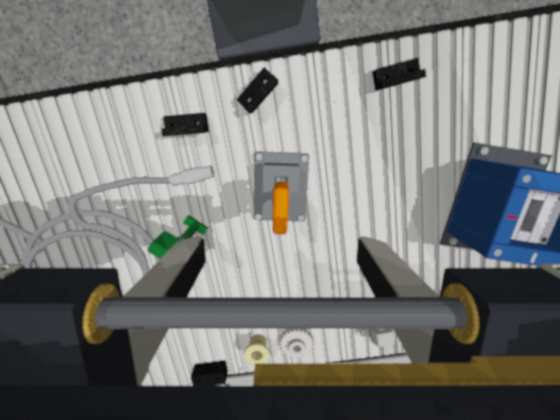

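Wrist view: the orange grip's top is between the fingers at about (281,208), in the stand at (281,187). The jaws are nearly square to it, and the green decoy stands left at (180,238), near the left finger. I'll enlarge it.

Run:
```python
import cv2
im=cv2.imread("pics/w1.png")
cv2.imwrite("pics/w1c.png",cv2.resize(im[145:245,140:320],None,fx=4.4,fy=5,interpolation=cv2.INTER_CUBIC)[:, :])
cv2.imwrite("pics/w1d.png",cv2.resize(im[145:240,245:320],None,fx=6,fy=6,interpolation=cv2.INTER_CUBIC))
```

```text
(no output)
```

View pics/w1d.png

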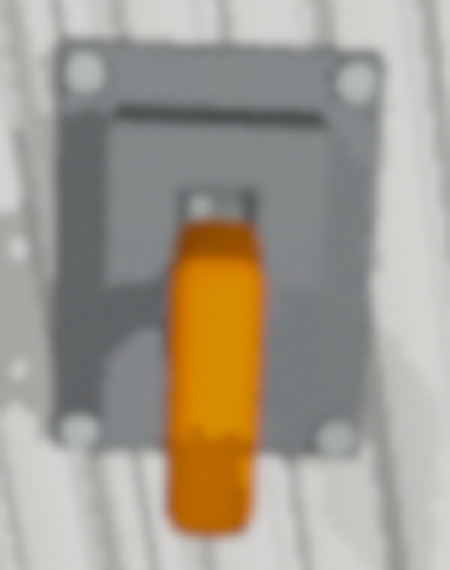

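Run:
```python
from h import *; import pickle
c=pickle.load(open("pics/w1.pkl","rb"))
px=lambda a:[(245+(x-2.5)/6,145+(y-2.5)/6) for x,y in a]
w=onplane(c,px([(178,257),(265,261),(251,441),(169,438)]),105); print(w.round(1),w.mean(0))
a=(w[3]-w[0]+w[2]-w[1]); print("grip yaw",np.degrees(np.arctan2(a[1],a[0])),np.linalg.norm(a)/2)
f=onplane(c,px([(86,74),(357,82),(335,437),(80,430)]),8); print(f.round(1),f.mean(0)); a=(f[3]-f[0]+f[2]-f[1]);print(np.degrees(np.arctan2(a[1],a[0])))
b=onplane(c,px([(110,120),(327,126),(328,284),(105,284)]),30);print(b.round(1))
```

```text
[[458.6  -7.7 105. ]
 [461.1   4.4 105. ]
 [487.3  -1.5 105. ]
 [485.  -13.2 105. ]] [473.00493463  -4.49256219 105.        ]
grip yaw -12.201328246358111 26.89520041990439
[[441.7 -24.7   8. ]
 [451.1  26.4   8. ]
 [521.6  12.7   8. ]
 [512.3 -38.2   8. ]] [481.67378567  -5.94572523   8.        ]
-10.90581002358515
[[448.2 -19.9  30. ]
 [455.2  18.7  30. ]
 [484.3  14.9  30. ]
 [478.  -25.9  30. ]]
```

The darker lower band (440–535) is the top face in the gripper's shadow, so the top face spans crop rows 258–533.

Run:
```python
from h import *; import pickle
c=pickle.load(open("pics/w1.pkl","rb"))
px=lambda a:[(245+(x-2.5)/6,145+(y-2.5)/6) for x,y in a]
w=onplane(c,px([(176,257),(267,261),(249,533),(169,533)]),105); print(w.round(1),w.mean(0))
a=(w[3]-w[0]+w[2]-w[1]); print("grip yaw",np.degrees(np.arctan2(a[1],a[0])),np.linalg.norm(a)/2)
```

```text
[[458.6  -8.  105. ]
 [461.1   4.7 105. ]
 [501.4  -3.9 105. ]
 [499.6 -15.5 105. ]] [480.1795193   -5.67093357 105.        ]
grip yaw -11.193069452612768 41.42476090180535
```

Call:
{"fn": "jog_arm", "kwargs": {
  "series": [0,0,-0.02,0,0,-0.015,1,0,0,-0.045,0,0,-0.03,1,0,0,-0.07,0,0,-0.03,1,0,0,-0.09,0,0,-0.03,1,0,0,-0.102,0,0,-0.03,1,0,0,-0.11,0,0,-0.03,1,0,0,-0.112,0,0,-0.03,1,0,0,-0.112,0,0,-0.03,1,0,0,-0.112,0,0,-0.03,0,0,0,-0.112,0,0,-0.03,-0.4],
  "force": 20
}}

```text
clock: 3.95
tool_pos: [480.1, -7.4, 89.0]
ee_rot: [-0.452, 0.544, 0.452, 0.544]
wrist_force: [0.3, -0.4, -1.1]
grip_width: 77.9
```

Call:
{"fn": "jog_arm", "kwargs": {
  "series": [0,0,0,0,0,0,-1,0,0,0,0,0,0,-1,0,0,0,0,0,0,-1,0,0,0,0,0,0,-1,0,0,0,0,0,0,-1,0,0,0,0,0,0,-1,0,0,0,0,0,0,-1,0,0,0,0,0,0,-1,0,0,0,0,0,0,-1,0,0,0,0,0,0,-1],
  "force": 45
}}

```text
clock: 5.2
tool_pos: [479.8, -7.3, 88.6]
ee_rot: [-0.452, 0.544, 0.452, 0.544]
wrist_force: [-0.3, -0.6, -1.4]
grip_width: 13.7
```

Run:
```python
from plant import r
import cv2,numpy as np
from h import *
o=r.observe(); print(o["clock"],o["tool_pos"],R.from_quat(o["ee_rot"]).as_matrix().round(4),o["wrist_force"],o["grip_width"])
p,d=r.read_camera("wrist"); cv2.imwrite("pics/w2.png",p[:,:,::-1])
```

```text
5.2 [479.8131483   -7.30484654  88.59166035] [[-1.000e-04 -9.832e-01  1.827e-01]
 [-0.000e+00  1.827e-01  9.832e-01]
 [-1.000e+00  1.000e-04 -0.000e+00]] [-0.28655944 -0.61059402 -1.37121491] 13.713299624121012
```

View pics/w2.png

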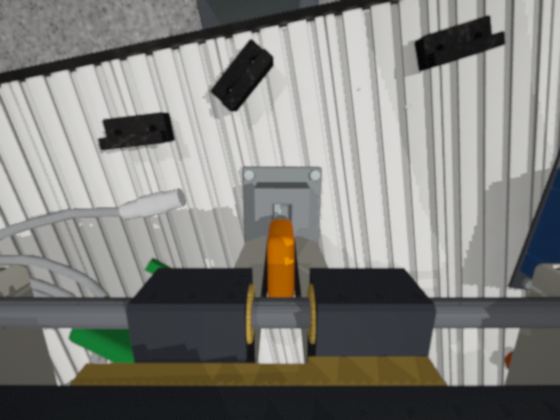

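Gripped: width 13.7 mm, TCP (479.8,−7.3,88.6), so jaw yaw puts the pin's x at −10.5°. The wrist view shows the grip at (281,258) between the pads. Next I'll lift straight up, then carry it to the housing.

Call:
{"fn": "jog_arm", "kwargs": {
  "series": [0,0,0.005,0,0,0,-1,0,0,0.015,0,0,0,-1,0,0,0.03,0,0,0,-1,0,0,0.045,0,0,0,-1,0,0,0.06,0,0,0,-1,0,0,0.075,0,0,0,-1,0,0,0.088,0,0,0,-1,0,0,0.096,0,0,0,-1,0,0,0.1,0,0,0,-1,0,0,0.1,0,0,0,-1]
}}

```text
clock: 6.5
tool_pos: [479.9, -7.3, 188.6]
ee_rot: [-0.452, 0.544, 0.452, 0.544]
wrist_force: [0.2, 0.7, -2.1]
grip_width: 13.8
```

Call:
{"fn": "jog_arm", "kwargs": {
  "series": [0.003,0.012,0,0,0,0,-1,0.009,0.04,0,0,0,-0.02,-1,0.017,0.075,0,0,0,-0.04,-1,0.025,0.115,0,0,0,-0.06,-1,0.034,0.155,0,0,0,-0.08,-1,0.043,0.195,0,0,0,-0.1,-1,0.05,0.225,0,0,0,-0.117,-1,0.055,0.246,0,0,0,-0.117,-1,0.057,0.256,0,0,0,-0.117,-1,0.057,0.256,0,0,0,-0.117,-1]
}}

```text
clock: 7.75
tool_pos: [536.7, 248.7, 188.3]
ee_rot: [-0.42, 0.569, 0.42, 0.569]
wrist_force: [-0.2, 0.5, -0.6]
grip_width: 14.1
```

```bash
cat > snap.py <<'E'
from plant import r
import cv2,numpy as np,pickle,sys
from h import *
t=sys.argv[1]; o=r.observe(); print(o["clock"],o["tool_pos"],R.from_quat(o["ee_rot"]).as_matrix().round(4).tolist(),o["wrist_force"],o["wrist_torque"],o["grip_width"])
for n in sys.argv[2:]:
    c=r.get_calibration(n); p,d=r.read_camera(n); cv2.imwrite(f"pics/{t}_{n}.png",p[:,:,::-1]); pickle.dump((c,d,o),open(f"pics/{t}_{n}.pkl","wb"))
    print(n,proj(c,[o["tool_pos"],[537,249,80]]).round(1).tolist())
E
python3 snap.py a wrist side scene
```

```text
7.75 [536.70313436 248.66127426 188.3386254 ] [[-0.0004, -0.9552, 0.2958], [-0.0005, 0.2958, 0.9552], [-1.0, 0.0003, -0.0006]] [-0.21447149  0.52296082 -0.63099224] [ 0.02703895 -0.02859856 -0.07583725] 14.123207066370572
wrist [[279.2, 262.1], [280.1, 207.0]]
side [[279.7, 207.1], [279.9, 246.5]]
scene [[218.0, 162.1], [222.1, 205.2]]
```

Run:
```python
import cv2
im=cv2.imread("pics/a_side.png"); cv2.imwrite("pics/a_side_c.png",cv2.resize(im[200:300,220:340],None,fx=6,fy=6,interpolation=cv2.INTER_CUBIC))
im=cv2.imread("pics/a_scene.png"); cv2.imwrite("pics/a_scene_c.png",cv2.resize(im[130:250,160:300],None,fx=5,fy=5,interpolation=cv2.INTER_CUBIC))
```

```text
(no output)
```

View pics/a_wrist.png

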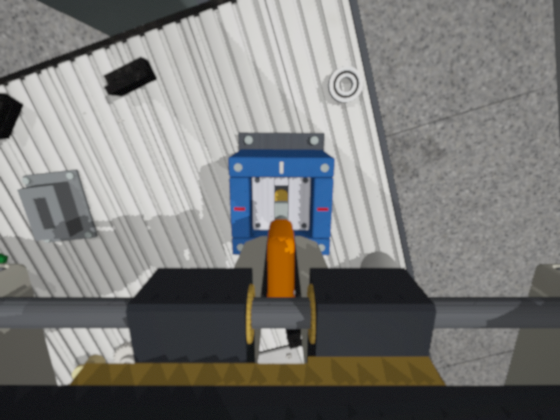

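View pics/a_side_c.png

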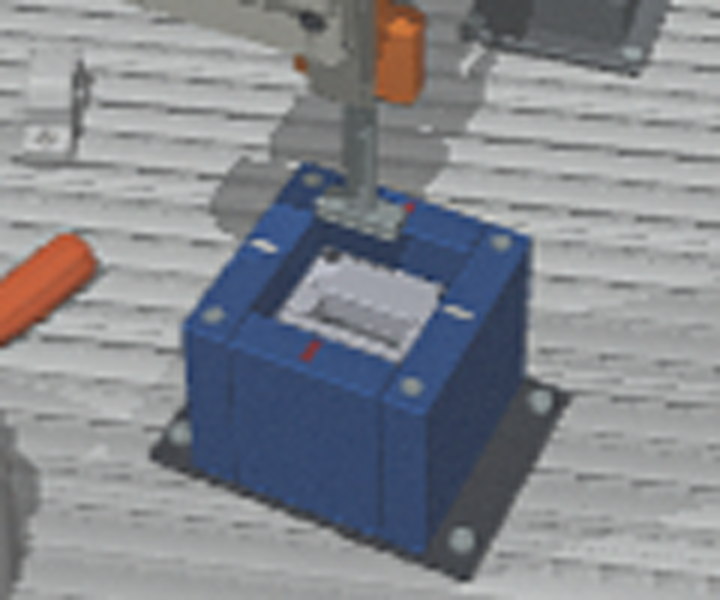

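View pics/a_scene_c.png

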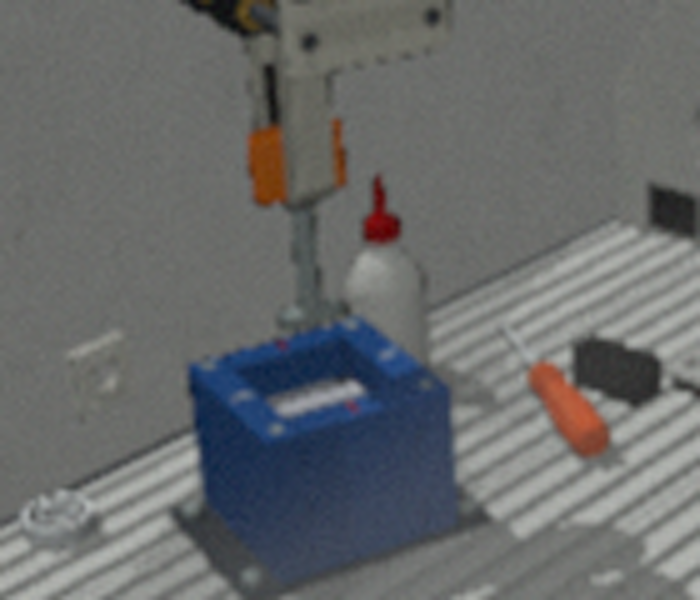

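Held pin is upright over the housing. In the wrist view the red marks are about (240,209) and (322,209), the white mark (281,167) and the grip column about 281, so alignment is already close. I'll enlarge to check accurately.

Run:
```python
import cv2
im=cv2.imread("pics/a_wrist.png"); cv2.imwrite("pics/a_wrist_c.png",cv2.resize(im[145:265,222:342],None,fx=5,fy=5,interpolation=cv2.INTER_CUBIC))
```

```text
(no output)
```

View pics/a_wrist_c.png

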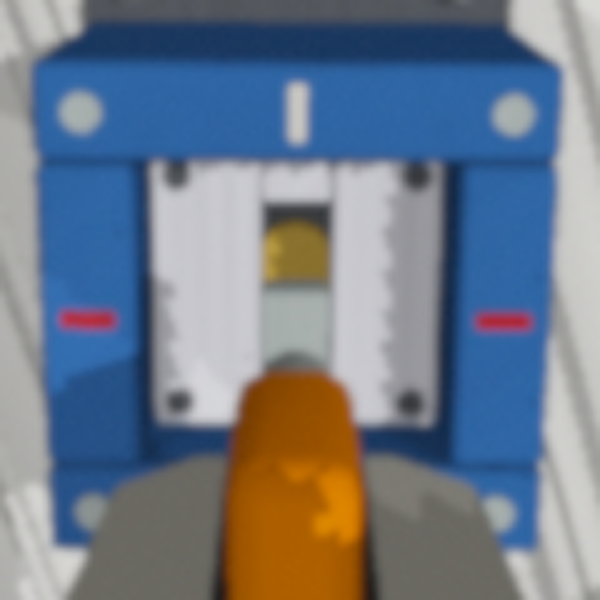

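Run:
```python
from h import *; import pickle
c,d,o=pickle.load(open("pics/a_wrist.pkl","rb"))
px=lambda a:[(222+(x-2)/5,145+(y-2)/5) for x,y in a]
w=onplane(c,px([(88,320),(504,322),(297,113)]),80)
print(w.round(1)); m=w[:2].mean(0); a=w[0]-w[1]; print("housing centre(red)",m,np.hypot(*a[:2]),"yaw y",np.degrees(np.arctan2(a[1],a[0]))); b=w[2]-m; print("white", np.hypot(*b[:2]),np.degrees(np.arctan2(b[1],b[0])))
s=onplane(c,px([(80,113),(514,115)]),80); a=s[0]-s[1]; print("screw yaw",np.degrees(np.arctan2(a[1],a[0])),np.hypot(*a[:2]))
e=onplane(c,px([(261,287),(328,285)]),115.7); print("bar end top",e.round(1),e.mean(0),np.hypot(*(e[0]-e[1])[:2]))
e2=onplane(c,px([(261,287),(328,285)]),107.7); print("or if bottom",e2.mean(0))
sl=onplane(c,px([(265,206),(331,206)]),61); print("slot end",sl.round(1),sl.mean(0))
u=np.array([np.cos(np.radians(-17.2)),np.sin(np.radians(-17.2))]); v=np.array([-u[1],u[0]])
T=o["tool_pos"]
for n,p in dict(centre=m,barend=e.mean(0),bot=e2.mean(0),slot=sl.mean(0),white=w[2]).items():
    q=(p-T)[:2]; print(n,"along x",q@u,"along y",q@v)
Rm=R.from_quat(o["ee_rot"]).as_matrix(); print("pin x yaw",np.degrees(np.arctan2(-Rm[0,2],Rm[1,2])))
```

```text
[[527.4 213.   80. ]
 [550.1 285.2  80. ]
 [502.6 260.5  80. ]]
housing centre(red) [538.77529178 249.11004309  80.        ] 75.6121931851034 yaw y -107.4679086637529
white 37.94283548984688 162.5897627033793
screw yaw -107.44171918843786 75.83696670897795
bar end top [[521.6 248.7 115.7]
 [524.4 258.7 115.7]] [522.99581257 253.68488971 115.7       ] 10.414597058634248
or if bottom [525.1005245  253.03566517 107.7       ]
slot end [[520.6 248.5  61. ]
 [524.3 260.6  61. ]] [522.44727172 254.56467737  61.        ]
centre along x 1.8467825917115488 along y 1.041452786737856
barend along x -14.579831432432394 along y 0.7455857379467338
bot along x -12.3772647474109 along y 0.7477758471600098
slot along x -15.36400092768265 along y 1.4238199138013676
white along x -36.09579746715982 along y 1.1806773740795404
pin x yaw -17.206632225205105
```

Run:
```python
from h import *; import pickle
c,d,o=pickle.load(open("pics/a_wrist.pkl","rb"))
def f(x0,x1,y0,y1):
    P=cloud(c,d,222+x0//5,222+x1//5,145+y0//5,145+y1//5); return np.median(P[:,2]).round(1),P[:,2].std().round(1),len(P)
print("core",f(190,250,230,370),f(340,380,230,370),"rim",f(180,280,75,140),f(320,450,75,140),"bar",f(270,325,292,345),"plunger",f(275,320,240,275))
```

```text
core (np.float64(58.9), np.float64(15.1), 336) (np.float64(58.9), np.float64(18.5), 224) rim (np.float64(78.9), np.float64(0.7), 260) (np.float64(78.8), np.float64(14.0), 338) bar (np.float64(114.4), np.float64(0.6), 121) plunger (np.float64(39.7), np.float64(0.6), 63)
```

Wrist depth: rim reads 78.9 (so about −1.1 mm bias), core top ≈60.0, plunger ≈40.8 (=60−19 ✓), bar top 115.5. The correction is x +1.6 mm, y 0 and yaw −0.004 rad. I'll descend to just above the core plate.

Call:
{"fn": "jog_arm", "kwargs": {
  "series": [0.0016,0,0,0,0,-0.004,-1,0.0016,0,-0.007,0,0,-0.004,-1,0.0016,0,-0.015,0,0,-0.004,-1,0.0016,0,-0.023,0,0,-0.004,-1,0.0016,0,-0.031,0,0,-0.004,-1,0.0016,0,-0.037,0,0,-0.004,-1,0.0016,0,-0.041,0,0,-0.004,-1,0.0016,0,-0.043,0,0,-0.004,-1,0.0016,0,-0.043,0,0,-0.004,-1,0.0016,0,-0.043,0,0,-0.004,-1]
}}

```text
clock: 9.15
tool_pos: [538.6, 248.7, 145.8]
ee_rot: [-0.418, 0.57, 0.418, 0.57]
wrist_force: [-0.1, 0.3, -1.3]
grip_width: 13.6
```

```bash
python3 snap.py b wrist side
python3 - <<'E'
import cv2
im=cv2.imread("pics/b_side.png"); cv2.imwrite("pics/b_side_c.png",cv2.resize(im[215:275,240:320],None,fx=9,fy=9,interpolation=cv2.INTER_CUBIC))
im=cv2.imread("pics/b_wrist.png"); cv2.imwrite("pics/b_wrist_c.png",cv2.resize(im[145:265,222:342],None,fx=5,fy=5,interpolation=cv2.INTER_CUBIC))
E
```

```text
9.15 [538.59808563 248.73845886 145.84488408] [[0.0004, -0.9539, 0.3001], [0.0002, 0.3001, 0.9539], [-1.0, -0.0004, 0.0003]] [-0.06941023  0.32328133 -1.32289645] [ 0.00690717  0.03051545 -0.02944362] 13.619175228936758
wrist [[279.2, 262.1], [279.1, 220.5]]
side [[278.9, 223.3], [279.9, 246.5]]
```

View pics/b_wrist_c.png

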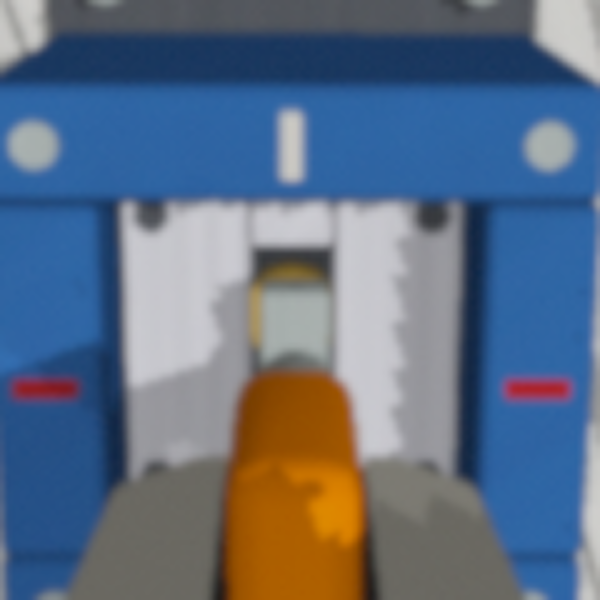

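View pics/b_side_c.png

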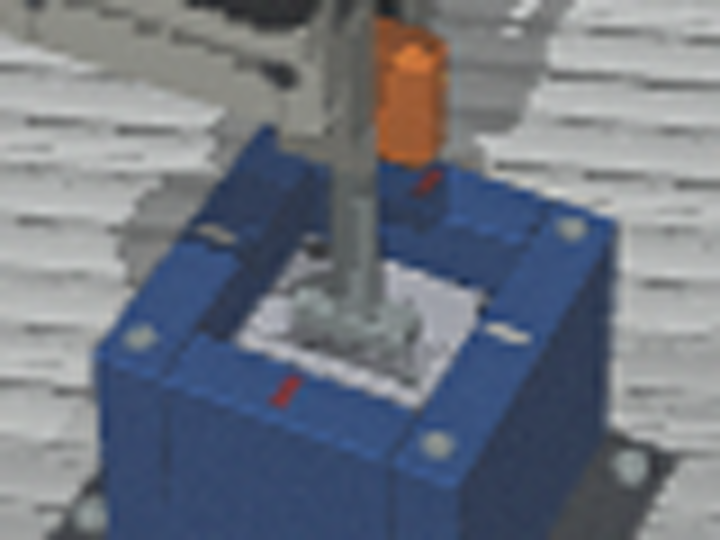

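Run:
```python
from h import *; import pickle
c,d,o=pickle.load(open("pics/b_wrist.pkl","rb"))
px=lambda a:[(222+(x-2)/5,145+(y-2)/5) for x,y in a]
w=onplane(c,px([(45,389),(538,389),(291.5,146)]),80)
m=w[:2].mean(0); a=w[1]-w[0]; print(m,np.hypot(*a[:2]),"yaw y",np.degrees(np.arctan2(a[1],a[0])))
e=onplane(c,px([(262,282),(328,282)]),73.2); sl=onplane(c,px([(252,249),(331,249)]),60)
u=np.array([np.cos(np.radians(-17.45)),np.sin(np.radians(-17.45))]); v=np.array([-u[1],u[0]])
for n,p in dict(centre=m,white=w[2],barend=e.mean(0),slot=sl.mean(0)).items():
    q=(p-o["tool_pos"])[:2]; print(n,"x",q@u,"y",q@v)
print(np.hypot(*(sl[1]-sl[0])[:2]),np.hypot(*(e[1]-e[0])[:2]))
```

```text
[538.68452032 249.08547697  80.        ] 75.75019235221228 yaw y 72.54453386249538
centre x -0.021604629134112333 y 0.3569674611735465
white x -37.72907927680356 y 0.35982982543852327
barend x -15.206069762150477 y 0.8901530284311678
slot x -17.194666373527625 y 0.3346099225561137
12.915743923362728 10.245932839967052
```

Bar is 0.5 mm off the slot centreline in y, so I shift −0.5 mm and enter the slot, stopping before plunger contact.

Call:
{"fn": "jog_arm", "kwargs": {
  "series": [0,-0.0005,0,0,0,0,-1,0,-0.0005,-0.001,0,0,0,-1,0,-0.0005,-0.003,0,0,0,-1,0,-0.0005,-0.005,0,0,0,-1,0,-0.0005,-0.007,0,0,0,-1,0,-0.0005,-0.009,0,0,0,-1,0,-0.0005,-0.011,0,0,0,-1,0,-0.0005,-0.012,0,0,0,-1,0,-0.0005,-0.012,0,0,0,-1,0,-0.0005,-0.012,0,0,0,-1]
}}

```text
clock: 10.5
tool_pos: [538.5, 248.2, 133.7]
ee_rot: [-0.418, 0.57, 0.418, 0.57]
wrist_force: [0.4, 0.1, -0.6]
grip_width: 13.5
```

Tip is about 7 mm below the plate top with no contact force, so I continue.

Call:
{"fn": "jog_arm", "kwargs": {
  "series": [0,0,-0.001,0,0,0,-1,0,0,-0.002,0,0,0,-1,0,0,-0.003,0,0,0,-1,0,0,-0.004,0,0,0,-1,0,0,-0.005,0,0,0,-1,0,0,-0.006,0,0,0,-1,0,0,-0.007,0,0,0,-1,0,0,-0.008,0,0,0,-1,0,0,-0.009,0,0,0,-1,0,0,-0.01,0,0,0,-1]
}}

```text
clock: 11.75
tool_pos: [538.5, 248.2, 123.5]
ee_rot: [-0.418, 0.57, 0.418, 0.57]
wrist_force: [-0.3, -0.5, -0.9]
grip_width: 14.1
```

Call:
{"fn": "jog_arm", "kwargs": {
  "series": [0,0,-0.0005,0,0,0,-1,0,0,-0.001,0,0,0,-1,0,0,-0.0015,0,0,0,-1,0,0,-0.002,0,0,0,-1,0,0,-0.0025,0,0,0,-1,0,0,-0.003,0,0,0,-1,0,0,-0.0035,0,0,0,-1,0,0,-0.004,0,0,0,-1,0,0,-0.004,0,0,0,-1,0,0,-0.004,0,0,0,-1]
}}

```text
clock: 13.0
tool_pos: [538.5, 248.2, 119.7]
ee_rot: [-0.418, 0.57, 0.418, 0.57]
wrist_force: [-0.7, -0.4, 4.3]
grip_width: 13.8
```

Touch: about 5.3 N net, so ≈1.1 mm compressed and first touch at TCP z≈120.8. The target is 8.5 mm compression (TCP ≈112.3, ≈14 N).

Call:
{"fn": "jog_arm", "kwargs": {
  "series": [0,0,-0.0005,0,0,0,-1,0,0,-0.0015,0,0,0,-1,0,0,-0.0025,0,0,0,-1,0,0,-0.0035,0,0,0,-1,0,0,-0.0045,0,0,0,-1,0,0,-0.0055,0,0,0,-1,0,0,-0.0065,0,0,0,-1,0,0,-0.0073,0,0,0,-1,0,0,-0.0073,0,0,0,-1,0,0,-0.0073,0,0,0,-1],
  "force": 55
}}

```text
clock: 14.25
tool_pos: [538.6, 248.2, 113.1]
ee_rot: [-0.418, 0.57, 0.418, 0.57]
wrist_force: [-1.9, -2.0, 13.0]
grip_width: 13.7
```

```bash
python3 snap.py c wrist side
python3 - <<'E'
import cv2
im=cv2.imread("pics/c_side.png"); cv2.imwrite("pics/c_side_c.png",cv2.resize(im[215:275,240:320],None,fx=9,fy=9,interpolation=cv2.INTER_CUBIC))
im=cv2.imread("pics/c_wrist.png"); cv2.imwrite("pics/c_wrist_c.png",cv2.resize(im[145:265,222:342],None,fx=5,fy=5,interpolation=cv2.INTER_CUBIC))
E
```

```text
14.25 [538.59501682 248.23130011 113.05112572] [[0.0005, -0.9539, 0.3001], [0.0003, 0.3001, 0.9539], [-1.0, -0.0004, 0.0004]] [-1.87409227 -2.02892867 13.047748  ] [-0.36097497  0.76970942 -0.01243542] 13.698468650175004
wrist [[279.2, 262.1], [279.7, 236.5]]
side [[279.1, 234.9], [279.9, 246.5]]
```

View pics/c_wrist_c.png

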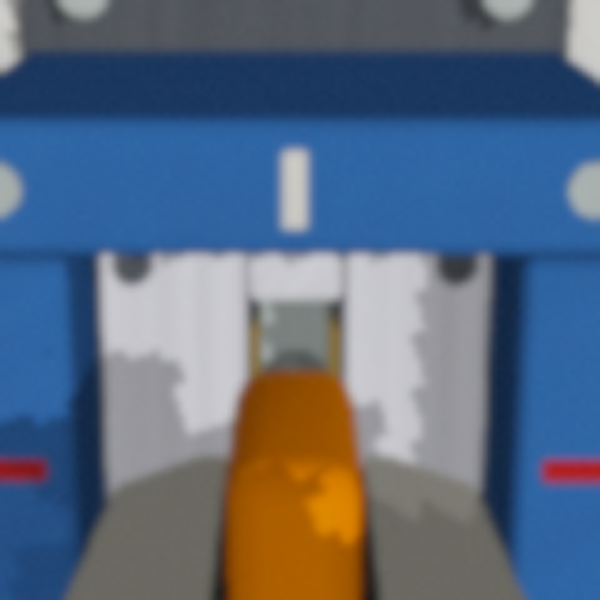

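View pics/c_side_c.png

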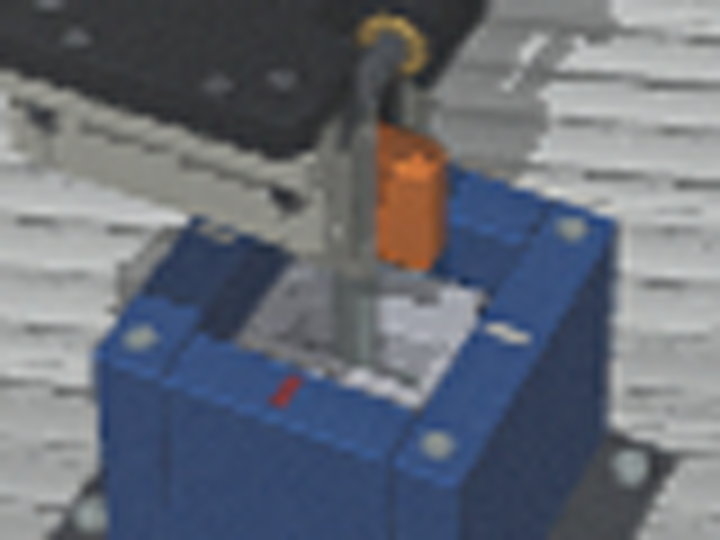

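Bar is through the slot and under the plate at about 14 N net (≈8.3 mm compression), mid-window. There is a small 2.8 N side load. I'll start the clockwise turn with a slight lateral relief.

Call:
{"fn": "jog_arm", "kwargs": {
  "series": [-0.0002,-0.0002,0,0,0,-0.03,-1,-0.0002,-0.0002,0,0,0,-0.08,-1,-0.0002,-0.0002,0,0,0,-0.13,-1,-0.0002,-0.0002,0,0,0,-0.18,-1,-0.0002,-0.0002,0,0,0,-0.23,-1,-0.0002,-0.0002,0,0,0,-0.28,-1,-0.0002,-0.0002,0,0,0,-0.33,-1,-0.0002,-0.0002,0,0,0,-0.38,-1,-0.0002,-0.0002,0,0,0,-0.4,-1,-0.0002,-0.0002,0,0,0,-0.4,-1]
}}

```text
clock: 15.6
tool_pos: [539.3, 248.4, 113.3]
ee_rot: [-0.297, 0.641, 0.297, 0.643]
wrist_force: [0.1, -0.4, 13.2]
grip_width: 13.7
```

```bash
python3 snap.py d wrist
python3 - <<'E'
import cv2
im=cv2.imread("pics/d_wrist.png"); cv2.imwrite("pics/d_wrist_c.png",cv2.resize(im[145:265,202:362],None,fx=5,fy=5,interpolation=cv2.INTER_CUBIC))
E
```

```text
15.6 [539.31918771 248.40697787 113.29277242] [[0.0023, -0.7616, 0.6481], [0.001, 0.6481, 0.7616], [-1.0, -0.0011, 0.0023]] [ 0.13514078 -0.39174366 13.19208358] [-0.21685909  0.16630775  0.00495615] 13.70207239478734
wrist [[278.5, 262.7], [277.1, 236.3]]
```

View pics/d_wrist_c.png

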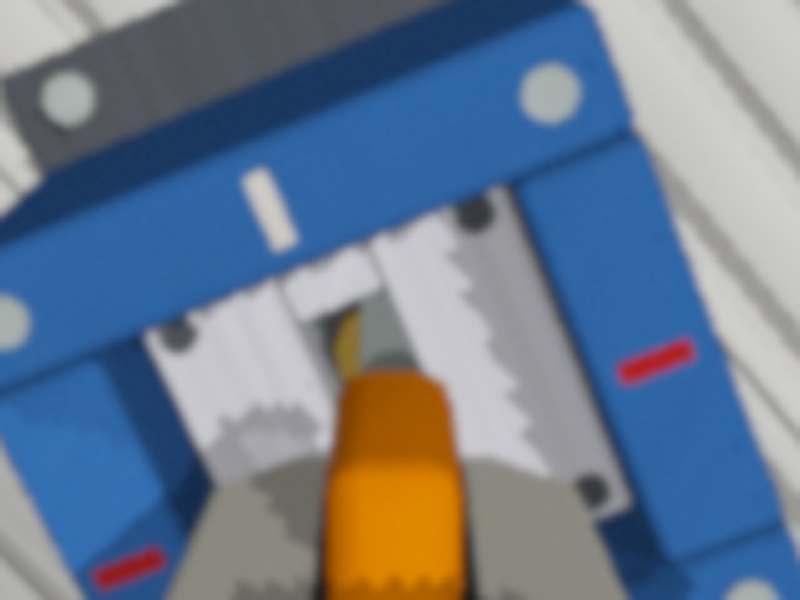

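The bar is turning freely under the plate: about 23° turned, force 13.2 N, negligible torque. Continuing.

Call:
{"fn": "jog_arm", "kwargs": {
  "series": [0,0,0,0,0,-0.07,-1,0,0,0,0,0,-0.17,-1,0,0,0,0,0,-0.27,-1,0,0,0,0,0,-0.37,-1,0,0,0,0,0,-0.47,-1,0,0,0,0,0,-0.57,-1,0,0,0,0,0,-0.67,-1,0,0,0,0,0,-0.77,-1,0,0,0,0,0,-0.85,-1,0,0,0,0,0,-0.9,-1]
}}

```text
clock: 16.9
tool_pos: [539.6, 248.3, 113.3]
ee_rot: [0.013, 0.706, -0.012, 0.708]
wrist_force: [0.3, -0.6, 12.4]
grip_width: 13.6
```

Call:
{"fn": "jog_arm", "kwargs": {
  "series": [0,0,0,0,0,-0.03,-1,0,0,0,0,0,-0.06,-1,0,0,0,0,0,-0.09,-1,0,0,0,0,0,-0.12,-1,0,0,0,0,0,-0.15,-1,0,0,0,0,0,-0.18,-1,0,0,0,0,0,-0.21,-1,0,0,0,0,0,-0.24,-1,0,0,0,0,0,-0.27,-1,0,0,0,0,0,-0.27,-1]
}}

```text
clock: 18.15
tool_pos: [539.5, 248.5, 113.3]
ee_rot: [0.108, 0.698, -0.107, 0.7]
wrist_force: [-1.1, 0.8, 12.0]
grip_width: 13.7
```

```bash
python3 snap.py e wrist
python3 - <<'E'
import cv2
im=cv2.imread("pics/e_wrist.png"); cv2.imwrite("pics/e_wrist_c.png",cv2.resize(im[145:265,202:362],None,fx=5,fy=5,interpolation=cv2.INTER_CUBIC))
E
```

```text
18.15 [539.45752733 248.4941896  113.31953104] [[0.0025, 0.2995, 0.9541], [0.0011, 0.9541, -0.2995], [-1.0, 0.0018, 0.002]] [-1.1087293   0.76520837 12.01781913] [-0.01829395  0.32245539  0.07487077] 13.730806382679614
wrist [[278.6, 265.0], [275.1, 241.7]]
```

View pics/e_wrist_c.png

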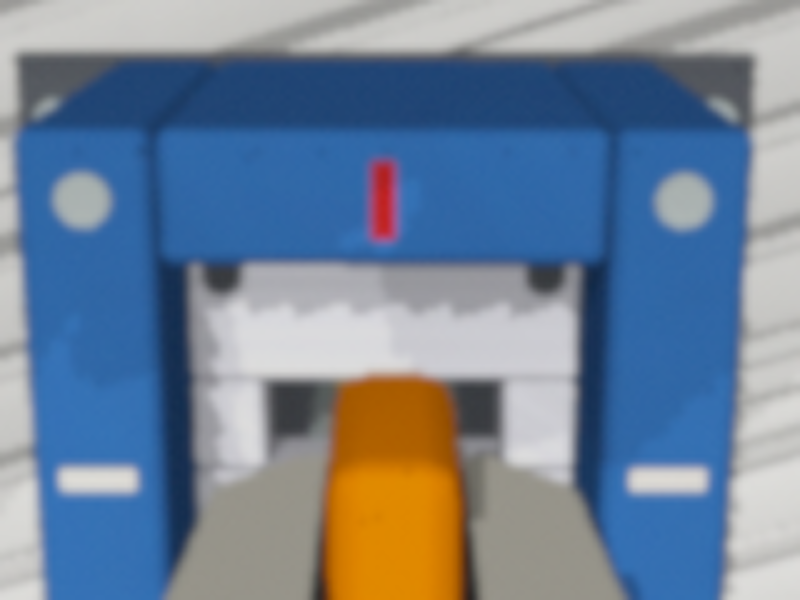

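Turned 90°: the grip points along the red mark at crop (384,200). Torque is still about zero, so the stop isn't felt yet; I'll turn a little further.

Call:
{"fn": "jog_arm", "kwargs": {
  "series": [0,0,0,0,0,-0.01,-1,0,0,0,0,0,-0.02,-1,0,0,0,0,0,-0.03,-1,0,0,0,0,0,-0.04,-1,0,0,0,0,0,-0.05,-1,0,0,0,0,0,-0.05,-1,0,0,0,0,0,-0.05,-1,0,0,0,0,0,-0.05,-1,0,0,0,0,0,-0.05,-1,0,0,0,0,0,-0.05,-1]
}}

```text
clock: 19.45
tool_pos: [539.1, 248.8, 113.3]
ee_rot: [0.125, 0.696, -0.124, 0.697]
wrist_force: [-1.8, 1.2, 13.9]
grip_width: 13.6
```

```bash
python3 -c "
from plant import r
o=r.observe();print(o['wrist_torque'],o['wrist_force'],o['ee_rot'],o['tool_pos'])"
```

```text
[0.29656341 0.52529049 0.15205306] [-1.77340113  1.23428725 13.87364824] [ 0.12494318  0.69556863 -0.12362454  0.69662792] [539.10431401 248.79609757 113.32025179]
```

Call:
{"fn": "jog_arm", "kwargs": {
  "series": [0,0,0,0,0,-0.01,-1,0,0,0,0,0,-0.02,-1,0,0,0,0,0,-0.03,-1,0,0,0,0,0,-0.04,-1,0,0,0,0,0,-0.04,-1,0,0,0,0,0,-0.04,-1,0,0,0,0,0,-0.04,-1,0,0,0,0,0,-0.04,-1,0,0,0,0,0,-0.04,-1,0,0,0,0,0,-0.04,-1]
}}

```text
clock: 20.7
tool_pos: [538.8, 249.1, 113.3]
ee_rot: [0.139, 0.693, -0.137, 0.694]
wrist_force: [-2.4, 2.9, 15.0]
grip_width: 13.6
```

```bash
python3 -c "
from plant import r
from h import *
o=r.observe();print(o['wrist_torque'],o['wrist_force'],o['tool_pos'],np.degrees(R.from_quat(o['ee_rot']).as_matrix()[:2,2]))
m=R.from_quat(o['ee_rot']).as_matrix(); print(np.degrees(np.arctan2(-m[0,2],m[1,2])))"
```

```text
[0.4367295  0.75927196 0.14290066] [-2.36960833  2.94376113 14.95933221] [538.81694934 249.08204577 113.29778124] [ 52.92733324 -21.94317808]
-112.51843955557571
```

Jaws are 95° round with a small growing reaction (≈3.7 N lateral, 0.14 N·m), which suggests the stop. I'll ease off slowly.

Call:
{"fn": "jog_arm", "kwargs": {
  "series": [0,0,0.0005,0,0,0,-1,0,0,0.001,0,0,0,-1,0,0,0.0015,0,0,0,-1,0,0,0.002,0,0,0,-1,0,0,0.0025,0,0,0,-1,0,0,0.003,0,0,0,-1,0,0,0.0035,0,0,0,-1,0,0,0.004,0,0,0,-1,0,0,0.0045,0,0,0,-1,0,0,0.0045,0,0,0,-1]
}}

```text
clock: 21.95
tool_pos: [538.7, 248.9, 117.1]
ee_rot: [0.139, 0.693, -0.138, 0.694]
wrist_force: [-1.1, 3.7, 5.9]
grip_width: 14.0
```

```bash
python3 snap.py f wrist side
python3 - <<'E'
import cv2
im=cv2.imread("pics/f_side.png"); cv2.imwrite("pics/f_side_c.png",cv2.resize(im[205:285,230:330],None,fx=7,fy=7,interpolation=cv2.INTER_CUBIC))
E
```

```text
21.95 [538.6966374  248.94113495 117.06869979] [[0.0009, 0.3832, 0.9237], [0.0011, 0.9237, -0.3832], [-1.0, 0.0014, 0.0005]] [-1.07691119  3.72994173  5.93531697] [1.03671146 0.13491169 0.08564912] 14.005998955507051
wrist [[278.7, 265.2], [276.7, 240.1]]
side [[279.0, 233.7], [279.9, 246.5]]
```

View pics/f_side_c.png

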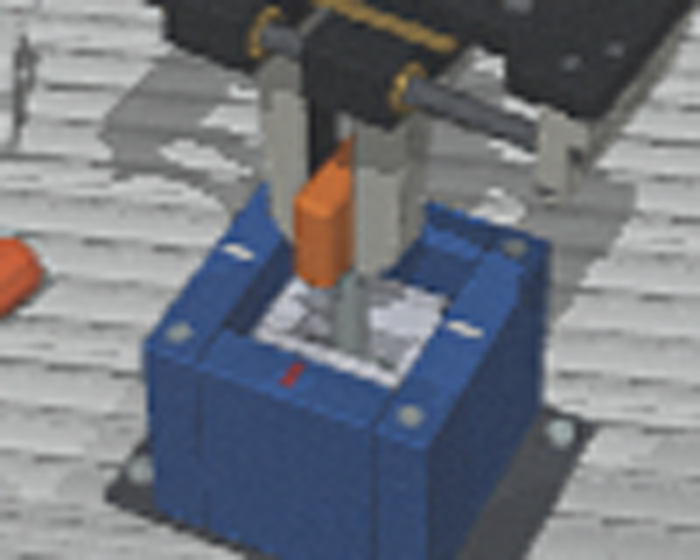

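Call:
{"fn": "jog_arm", "kwargs": {
  "series": [0,0,0.0003,0,0,0,-1,0,0,0.0006,0,0,0,-1,0,0,0.0009,0,0,0,-1,0,0,0.001,0,0,0,-1,0,0,0.001,0,0,0,-1,0,0,0.001,0,0,0,-1,0,0,0.001,0,0,0,-1,0,0,0.001,0,0,0,-1,0,0,0.001,0,0,0,-1,0,0,0.001,0,0,0,-1]
}}

```text
clock: 23.3
tool_pos: [538.6, 248.8, 118.0]
ee_rot: [0.139, 0.693, -0.138, 0.694]
wrist_force: [0.8, 4.3, 5.5]
grip_width: 13.9
```

At TCP 118.0 the bar should be about at the plate's underside (expected 117.8). I'll relax the grip first, then open partly.

Call:
{"fn": "jog_arm", "kwargs": {
  "series": [0,0,0,0,0,0,-1,0,0,0,0,0,0,-1,0,0,0,0,0,0,-1,0,0,0,0,0,0,-1,0,0,0,0,0,0,-0.6,0,0,0,0,0,0,-0.4,0,0,0,0,0,0,-0.3,0,0,0,0,0,0,-0.3,0,0,0,0,0,0,-0.3,0,0,0,0,0,0,-0.3],
  "force": 3
}}

```text
clock: 24.55
tool_pos: [538.3, 248.0, 117.9]
ee_rot: [0.138, 0.693, -0.138, 0.693]
wrist_force: [-0.5, -0.0, -1.1]
grip_width: 32.8
```

```bash
python3 snap.py g wrist side
python3 - <<'E'
import cv2
im=cv2.imread("pics/g_side.png"); cv2.imwrite("pics/g_side_c.png",cv2.resize(im[205:285,230:330],None,fx=7,fy=7,interpolation=cv2.INTER_CUBIC))
im=cv2.imread("pics/g_wrist.png"); cv2.imwrite("pics/g_wrist_c.png",cv2.resize(im[145:265,202:362],None,fx=5,fy=5,interpolation=cv2.INTER_CUBIC))
E
```

```text
24.55 [538.28082802 247.99922288 117.85046544] [[0.0, 0.3838, 0.9234], [-0.0, 0.9234, -0.3838], [-1.0, 0.0, 0.0]] [-0.52256151 -0.03921766 -1.05021441] [-0.0508969  0.1105849  0.0032554] 32.75566909677127
wrist [[278.7, 265.2], [276.8, 238.2]]
side [[279.3, 233.1], [279.9, 246.5]]
```

View pics/g_side_c.png

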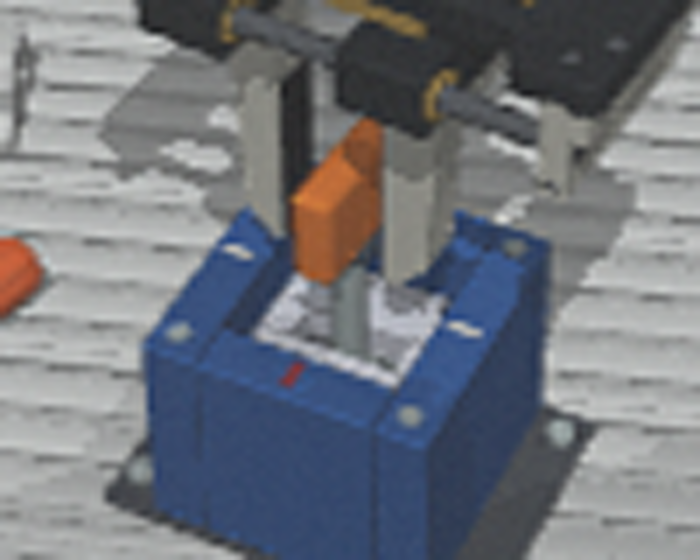

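View pics/g_wrist_c.png

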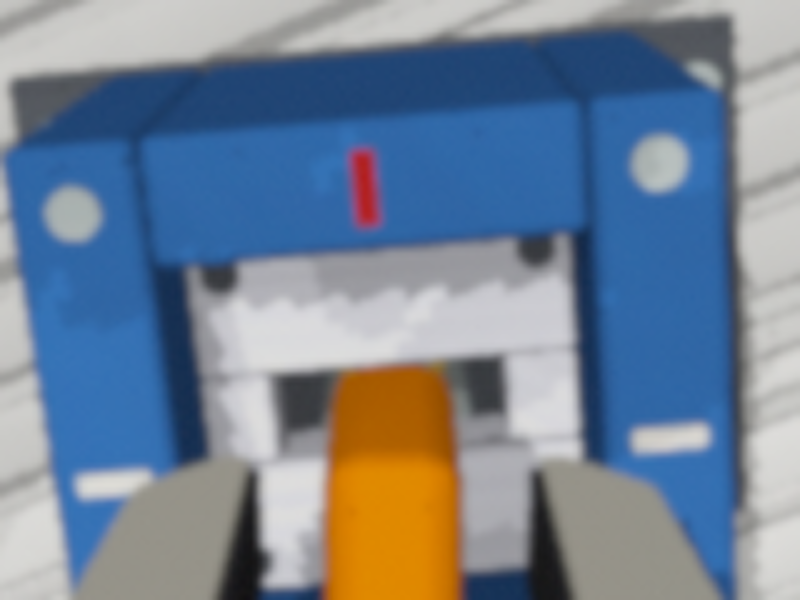

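Pin is released and standing, with wrist force back to zero. Now I open fully and withdraw upward.

Call:
{"fn": "jog_arm", "kwargs": {
  "series": [0,0,0,0,0,0,0.3,0,0,0,0,0,0,0.3,0,0,0,0,0,0,0.3,0,0,0.01,0,0,0,0.3,0,0,0.03,0,0,0,0.3,0,0,0.055,0,0,0,0.3,0,0,0.08,0,0,0,0.3,0,0,0.1,0,0,0,0.3,0,0,0.11,0,0,0,0.3,0,0,0.11,0,0,0,0.3]
}}

```text
clock: 25.9
tool_pos: [538.4, 248.1, 228.4]
ee_rot: [0.139, 0.693, -0.138, 0.694]
wrist_force: [0.6, -0.4, 0.2]
grip_width: 60.3
```

```bash
python3 snap.py k wrist side scene
python3 - <<'E'
import cv2
im=cv2.imread("pics/k_side.png"); cv2.imwrite("pics/k_side_c.png",cv2.resize(im[205:285,230:330],None,fx=7,fy=7,interpolation=cv2.INTER_CUBIC))
im=cv2.imread("pics/k_scene.png"); cv2.imwrite("pics/k_scene_c.png",cv2.resize(im[150:250,170:290],None,fx=6,fy=6,interpolation=cv2.INTER_CUBIC))
im=cv2.imread("pics/k_wrist.png"); cv2.imwrite("pics/k_wrist_c.png",cv2.resize(im[145:265,202:362],None,fx=5,fy=5,interpolation=cv2.INTER_CUBIC))
E
```

```text
25.9 [538.41095322 248.13777211 228.44424557] [[0.0009, 0.3837, 0.9234], [0.0007, 0.9234, -0.3837], [-1.0, 0.001, 0.0005]] [ 0.5633283  -0.44292903  0.18524022] [-0.09080827  0.14917516  0.02003519] 60.344925114288166
wrist [[278.7, 265.2], [278.1, 197.6]]
side [[278.7, 190.3], [279.9, 246.5]]
scene [[217.1, 144.6], [222.1, 205.2]]
```

View pics/k_side_c.png

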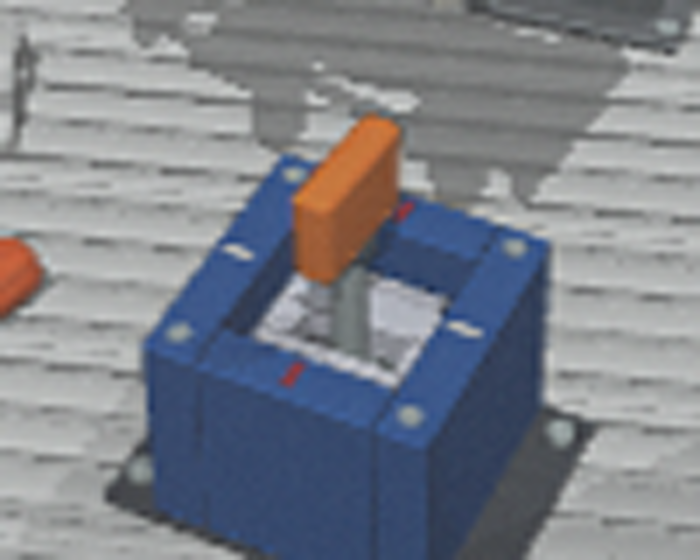

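View pics/k_scene_c.png

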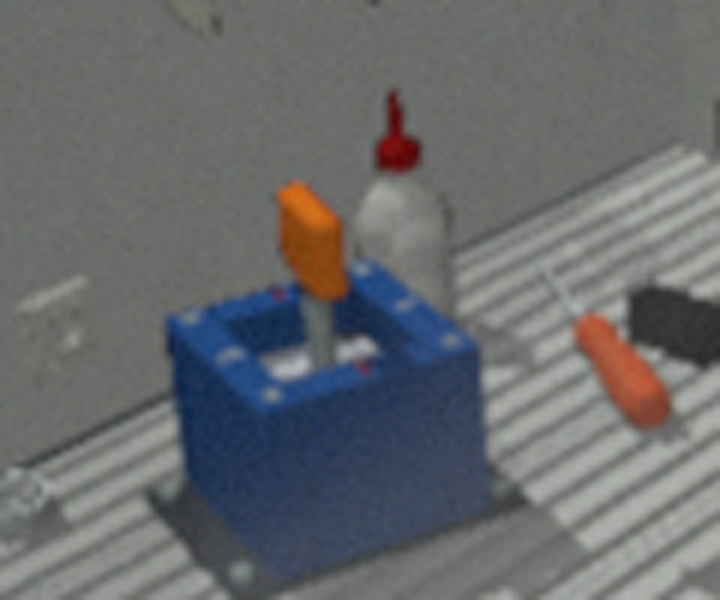

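View pics/k_wrist_c.png

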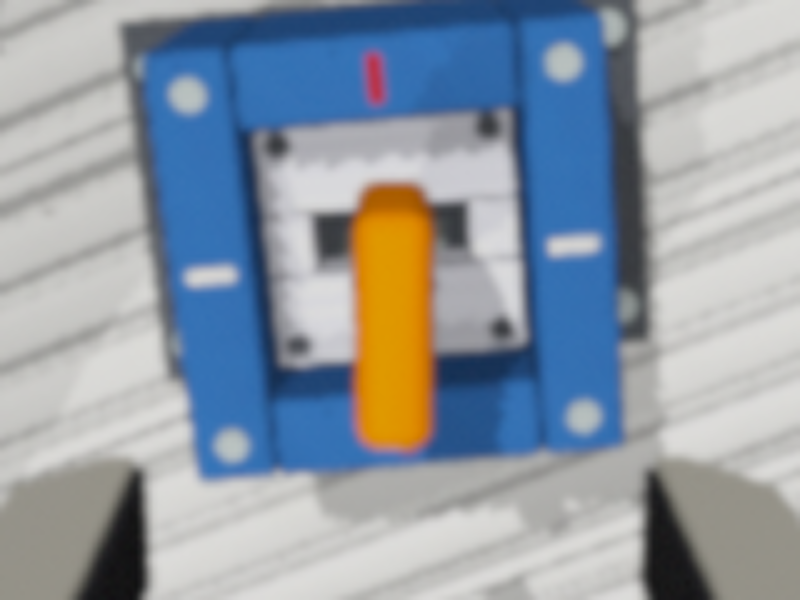

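Wrist crop: grip top face corners are about (360,222), (430,222), (432,447), (356,447). The white marks are (211,277) and (573,245), and the red one is (376,80).

Run:
```python
from h import *; import pickle
c,d,o=pickle.load(open("pics/k_wrist.pkl","rb"))
px=lambda a:[(202+(x-2)/5,145+(y-2)/5) for x,y in a]
w=onplane(c,px([(211,277),(573,245),(376,80)]),80); m=w[:2].mean(0); a=w[1]-w[0]; hy=np.degrees(np.arctan2(a[1],a[0])); print("centre",m,np.hypot(*a[:2]),hy)
P=cloud(c,d,202+375//5,202+415//5,145+250//5,145+430//5); z=P[:,2]; print("top z",np.median(z),z.std())
A=np.c_[P[:,0]-539,P[:,1]-249,np.ones(len(P))]; k=np.linalg.lstsq(A,z,rcond=None)[0]; print("top plane slope",k)
rim=cloud(c,d,202+265//5,202+340//5,145+60//5,145+110//5); print("rim",np.median(rim[:,2]))
for zz in(np.median(z),134.5):
    g=onplane(c,px([(358,216),(431,216),(433,448),(356,448)]),zz); t=(g[3]+g[2]-g[0]-g[1])/2
    print("grip top centre",g.mean(0),"off",np.hypot(*(g.mean(0)-m)[:2]),"len",np.hypot(*t[:2]),"yaw rel slot",np.degrees(np.arctan2(t[1],t[0]))-hy)
# side camera projections of ideal pin
c,d,o=pickle.load(open("pics/k_side.pkl","rb"))
q=proj(c,[[*m[:2],134.5],[*m[:2],100],[*m[:2],70]]); print(((q-[230,205])*7+3).round(0))
```

```text
centre [539.02380536 249.03278819  80.        ] 75.53685125853822 -17.30825286407418
top z 133.98269281113957 20.14684029385022
top plane slope [  0.42937374   0.90016294 135.19431448]
rim 78.84779710736956
grip top centre [539.956249   249.47965025 133.98269281] off 1.0339907370718544 len 41.84338238068533 yaw rel slot -95.22701452560908
grip top centre [540.01830734 249.62791609 134.5       ] off 1.1589699788018035 len 41.75409808552274 yaw rel slot -95.22701452560901
[[344. 160.]
 [345. 246.]
 [346. 316.]]
```

```bash
python3 - <<'E'
from h import *; import pickle
c,d,o=pickle.load(open("pics/k_wrist.pkl","rb"))
P=cloud(c,d,202+375//5,202+415//5,145+240//5,145+435//5); P=P[abs(P[:,2]-134)<8]
A=np.c_[P[:,0]-539,P[:,1]-249,np.ones(len(P))]; k=np.linalg.lstsq(A,P[:,2],rcond=None)[0]; print(len(P),k,(P[:,2]-A@k).std())
w=pickle.load(open("pics/a_side.pkl","rb"))
E
python3 - <<'E'
import cv2,numpy as np
a=cv2.imread("pics/side0.png");b=cv2.imread("pics/k_side.png")
cv2.imwrite("pics/cmp.png",np.hstack([a[130:340,90:380],b[130:340,90:380]]))
E
```

```text
310 [-4.96102959e-03  1.63711871e-03  1.33918547e+02] 0.6260329676135361
```

View pics/cmp.png

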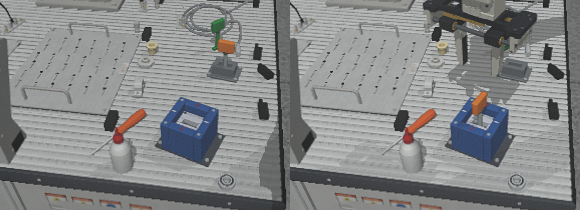

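Before (left) and after (right): the bystanders are where they were. The pin stands upright (top-face slope 0.005 rad) at 95.2° from the slot direction, 1.2 mm off axis, grip centre at about 118 mm. Handing in.

```bash
python3 -c "
from plant import r
print(r.job_done()); print(r.observe()['clock'])"
```

```text
the job is handed in; nothing more can be done
None
the job is handed in; nothing more can be done
```

I took the orange pin from its stand, lowered it through the slot, pressed it to about 14 N, turned it 95° clockwise, eased off and let go. I handed the job in at about 26 s of robot time; it gives no verdict.

Last checks, from the cameras after withdrawing:

| Check | Measured | Limit |
|---|---|---|
| Cross bar off the locked direction | about 5.2° (0.09 rad) | 0.15 rad |
| Grip centre off the housing's axis | about 1.2 mm | 8 mm |
| Grip centre height above the housing's underside | about 118 mm | 138 mm |
| Pin tilt | about 0.005 rad | 0.12 rad |
| Highest wrist force read between moves | about 15.5 N | 40 N on the lock |

- **Catch:** the 118 mm height is where the bar should sit against the plate's underside, 3 mm of spring compression past first touch.
- **Bystanders:** those visible in the before and after side pictures look unmoved. I did not measure each one.
- **The stop:** it showed only as a small rise in force and torque, not a sharp one. I take the pin as locked from its height, its angle and the fact that it stayed put when released. I did not pull on it.

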